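# Pack the window-cleaning kit into its caddy

## Task

The windows are done: pack the window-cleaning kit back into the blue caddy, one thing to a bay and all of them down on the caddy's floor. Stand the lavender spray bottle and the white tub with the purple lid in the two short bays, keeping them upright all the way, and lay the all-black scraper (flat) and the green-backed scrubbing brush (bristles down) lengthwise in the two long bays. Leave the look-alikes, the orange spray bottle and the wooden-handled scraper, where they are.

Things in the scene. Friction and masses are not known exactly. Their poses are not given: they have to be found in the camera images.
- caddy: Blue open caddy, loose (0.8 kg), any way round. Outside 250 (own x) x 196 (y) mm, walls 40 high, 4 thick; floor 4 thick; divider tops at 32. Origin: centre of underside, z up. Two long bays, inside 160 (x) x 92 (y) mm, centred at x = -41, y = +48 and -48 mm; two short bays, 78 (x) x 92 (y) mm, centred at x = +82, y = +48 and -48 mm.
- lavender_bottle: Lavender-coloured spray bottle with a white press button, to be packed. Body 42 mm in diameter up to 88 mm, then a shoulder, 27 mm collar and 17 mm press button; 125 mm high over all. Stands upright; origin at the centre of its underside, z up. Grip the top of the body with the TCP 80 to 88 mm above the underside (lower, the button meets the palm). About 0.14 kg.
- tub: Round white tub with a purple lid, to be packed. 44 mm in diameter, 70 mm high (lid from 52 mm up). Standing upright; origin at the centre of its underside, z up. About 0.13 kg.
- black_scraper: Scraper of hard black silicone, black all over, to be packed. Lies flat, 140 mm long along its own x. Handle 24 mm wide, 20 mm thick from x = -70 to +15 mm; neck; blade 56 mm wide, 8 mm thick from x = +20 to +70 mm. Origin on its underside, midway along it, near the centre of mass; z up. About 0.08 kg.
- green_brush: Scrubbing brush with a green back and white bristles, to be packed. Bristles down. Back 115 mm long (along its own x axis), 42 mm wide, 27 to 44 mm above the shelf; the stiff rigid bristle block below it is 104 x 34 mm. Origin at the centre of the bristles' underside, z up. About 0.10 kg.
- orange_bottle: Look-alike to be left alone: the same bottle in orange. Body 42 mm in diameter up to 88 mm, then a shoulder, 27 mm collar and 17 mm press button; 125 mm high over all. Stands upright; origin at the centre of its underside, z up. 
- wood_scraper: Look-alike to be left alone: scraper of the same shape with a wooden handle and a steel blade. Lies flat, 140 mm long along its own x. Handle 24 mm wide, 20 mm thick from x = -70 to +15 mm; neck; blade 56 mm wide, 8 mm thick from x = +20 to +70 mm. Origin on its underside, midway along it, near the centre of mass; z up. 
Mind the look-alikes: they are no part of the job. What is meant by the green_brush is not pink or yellow, and is the larger of those in its own colour.

How it is judged:
By the outcome, as a careful person would: the job done as asked, in the order asked, and still so for the second after the job is handed in, with the robot touching nothing.
It also fails if it takes over 109 s, if anything falls off the work surface, if the arm or the gripper's body presses on something with over 40 N, if the wrist force passes 120 N, or if a joint passes its speed limit or range.

## Robot

A 6-joint arm with a two-finger parallel gripper is mounted at the origin on the work surface. World frame = base frame: x ahead of the robot, y to its left, z up, the work surface at z = 0. Lengths are in mm, angles in rad, forces in N, time in s.
With the tool pointing down it reaches from about 275 to 1000 mm from the base axis. Payload 8.4 kg.
Tool frame: the origin (TCP) lies between the finger pads, 19 mm behind the fingertips; this is the grasp point; z points along the fingers, y is the line along which they close (so a half turn about z gives the same grasp; the last joint's range is limited). The gripper opens to 85 mm and grips with 20 to 120 N. Pads are 22 mm wide; open, the fingers measure 114 mm over their backs; the gripper's body (76 mm by 85 mm) begins 54 mm behind the grasp point. The pads swing forward as they close: fully open they stand 13 mm farther back than shut.
Start: joints at [1.315, 0.353, 1.633, -0, 1.155, -0.002], TCP at [156.926, 604.981, 249.981] pointing down, gripper open.
Joint ranges: [-2.63, 2.63], [-0.92, 2.1], [0.06, 2.66], [-1.3, 4.44], [0, 2.69], [-3.02, 3.02]. Speed limits (rad/s): [2.22, 2.22, 2.79, 3.14, 3.14, 3.14].

## Interface

Orientations are given as [roll, pitch, yaw] about the fixed x, y, z axes, in that order (R = Rz(yaw) Ry(pitch) Rx(roll)).
In Python, from rig import sensors, grab_frame, camera_params, order gives the robot as it stands. The module is installed in compiled form; this text tells all that it offers.
- The arm moves only by the tool move_arm, never from a script. Its argument "motion" is a list of rows, each a list of 7 numbers: the turn, a rotation vector about the tool's x, y, z in parts of the range, where 1.0 means pi rad, then the shift along the tool's x, y, z in fractions of the full range, 1 being 100 cm, then the finger opening in m, from 0 to 0.0854. A call has 1 to 8 rows; each row is the pose to reach, as a shift and turn from the pose commanded when the call began, along the tool's axes at that moment; what a row does not reach only later rows make up. A row lasts 1/8 s, in which the tool goes at most 62.5 mm and 10.7 degrees, less where a joint would pass 70% of its speed; a pose out of reach is approached as far as the arm can. Shift and turn numbers lie between -1 and 1, and a call with a number outside is refused. A call with a gripper value outside its range is refused whole. The fingers move at their own pace and stop on an object; "grip_force" is the grip in N (left out, the last holds). Time passes only in rows, so rows that repeat a pose let the fingers close. It gives the time, the measured TCP pose, the force, the opening and the grip force at its end, in the units of the state.
- sensors.sense(): the state, without advancing time (a new reading comes with each control period).
- grab_frame(name): name is "side" or "top"; returns (picture, depth): 400x640x3 uint8, red, green, blue; 400x640 float32, mm along the optical axis (not along the pixel's ray), 0 where there is no reading.
- camera_params(name): a dict with "camera_matrix" (3x3 intrinsics, pixels), "world_from_camera" (4x4, takes a point from camera to world coordinates). Camera axes: x right, y down, z forward; pixel columns grow to the right and rows downward; lengths in mm; the calibration is good to about 2 mm. A picture is of the moment at which its call begins. camera_params takes no time and is no camera call.
- order.sign_off(): hands the job in; it is judged then, once.
The state is a dict: "clock": time; "qpos": joint angles; "qvel": joint speeds; "joint_efforts": joint torques, N m; "eef_pos": TCP position; "tcp_rot": TCP orientation; "contact_force": force on the tool from outside, world axes, zero at the start; "wrist_torque": the same for the moment, N m; "opening": opening from 0.0 (shut) to 1.0 (fully open); "grasp_force": force on a finger pad.
Only numpy, scipy, OpenCV 4.12 (cv2) and the standard library are available. Lean on these libraries where they do the work, as an engineer would, in place of code of your own. Each camera call takes 0.05 s, during which the arm holds its last target. There are 200 camera calls.

## Working session

There is one attempt and no reset: what is moved stays moved. The work goes in short steps, Python scripts to look and compute and a tool call to move; the robot and the scene stay as the last step left them, time stands still between calls to the robot, and variables do not carry over. Pictures are saved under pics/ and viewed, at most 14 in all, crops included, and the job is handed in when it is done.

Besides the shell and the picture viewer there is one more tool, called after "Call:" in YAML: its name, and indented under it one key for each argument. move_arm: Moves the arm, as the interface text tells. Its arguments: {"type":"object","properties":{"motion":{"type":"array","items":{"type":"array","items":{"type":"number"}}},"grip_force":{"type":"number"}},"required":["motion"]}

```bash
mkdir -p pics; python3 - <<'E'
from rig import sensors, grab_frame, camera_params
import cv2, numpy as np
s=sensors.sense(); print(s)
for n in("top","side"):
    p,d=grab_frame(n); cv2.imwrite(f"pics/{n}0.png",p[:,:,::-1]); np.save(f"{n}_d.npy",d); np.save(f"{n}_p.npy",p)
    c=camera_params(n); print(n,c)
E
```

```text
{'clock': 0.0, 'qpos': array([ 1.31459314e+00,  3.53658051e-01,  1.63415163e+00, -1.72283378e-05,
        1.15521451e+00, -2.39216103e-03]), 'qvel': array([-0.00049546,  0.00018177, -0.00094334, -0.00010252, -0.00033331,
       -0.00090961]), 'joint_efforts': array([ 1.92934249e-04, -6.05245042e+01, -3.42065799e+01, -2.74845047e-05,
        9.38231475e-03, -3.86122878e-06]), 'eef_pos': array([156.81643759, 604.52625367, 249.24800243]), 'tcp_rot': array([-3.14016109e+00,  1.23274180e-05,  2.88778860e+00]), 'contact_force': array([ 0.15123278, -0.33482354,  0.78679724]), 'wrist_torque': array([ 0.02256454, -0.0098711 ,  0.00618126]), 'grasp_force': 0.0, 'opening': 0.9983254499466321}
top {'camera_matrix': array([[406.00595803,   0.        , 327.34205142],
       [  0.        , 406.00595803, 204.72554941],
       [  0.        ,   0.        ,   1.        ]]), 'world_from_camera': array([[-1.67614684e-02, -9.87599668e-01,  1.56095962e-01,
         3.36923101e+02],
       [-9.99464505e-01,  2.09373402e-02,  2.51461819e-02,
        -1.12087749e+02],
       [-2.81025951e-02, -1.55590886e-01, -9.87421754e-01,
         1.25803739e+03],
       [ 0.00000000e+00,  0.00000000e+00,  0.00000000e+00,
         1.00000000e+00]])}
side {'camera_matrix': array([[474.64988864,   0.        , 317.11231148],
       [  0.        , 474.64988864, 200.05690613],
       [  0.        ,   0.        ,   1.        ]]), 'world_from_camera': array([[ 9.42081130e-01, -1.97204385e-01,  2.71281357e-01,
         1.43838620e+02],
       [-3.34592649e-01, -4.97059208e-01,  8.00612205e-01,
        -1.19727363e+03],
       [-2.30413412e-02, -8.45010399e-01, -5.34253238e-01,
         7.75562047e+02],
       [ 0.00000000e+00,  0.00000000e+00,  0.00000000e+00,
         1.00000000e+00]])}
```

View pics/top0.png

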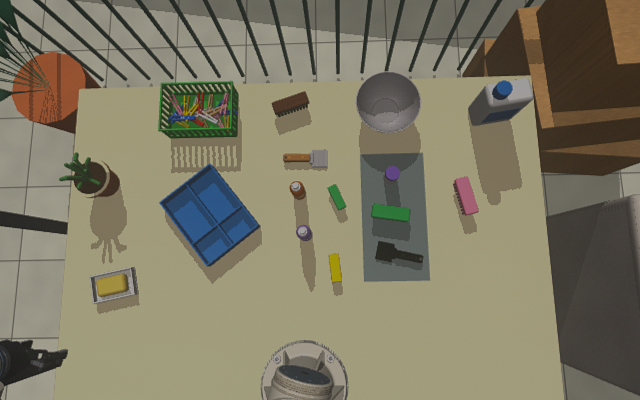

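View pics/side0.png

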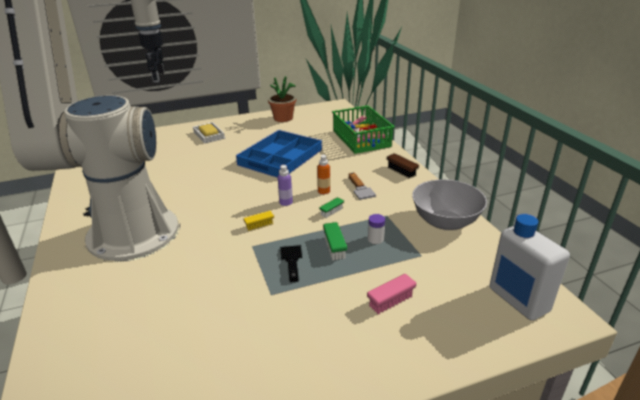

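The top view shows the caddy around (210,215), the lavender bottle (304,232) and the orange one (297,189). The tub is at (392,173), the large green brush at (391,213) and the black scraper at (398,254). A smaller green brush, to be left alone, is at (337,197).

```bash
cat > h.py <<'E'
import numpy as np, cv2
from rig import camera_params
def world(n,u,v,z=None,d=None):
    "pixels -> world, on the plane at height z or at depth d"
    c=camera_params(n);K=c["camera_matrix"];T=c["world_from_camera"]
    u=np.atleast_1d(u).astype(float);v=np.atleast_1d(v).astype(float)
    r=np.stack([(u-K[0,2])/K[0,0],(v-K[1,2])/K[1,1],np.ones_like(u)],1)@T[:3,:3].T
    o=T[:3,3]
    k=(z-o[2])/r[:,2] if d is None else np.asarray(d).reshape(-1)
    return o+r*k[:,None]
E
python3 - <<'E'
import numpy as np, cv2
from h import world
p=np.load("top_p.npy");d=np.load("top_d.npy")
cv2.imwrite("pics/c1.png",cv2.resize(p[145:285,355:435,::-1],None,fx=4,fy=4,interpolation=cv2.INTER_CUBIC))
cv2.imwrite("pics/c2.png",cv2.resize(p[155:275,155:315,::-1],None,fx=5,fy=5,interpolation=cv2.INTER_CUBIC))
hsv=cv2.cvtColor(p,cv2.COLOR_RGB2HSV).astype(int)
v,u=np.mgrid[:400,:640]
W=world("top",u.ravel(),v.ravel(),d=d.ravel()).reshape(400,640,3)
def rep(name,u0,u1,v0,v1,zlo,zhi=300):
    m=np.zeros((400,640),bool);m[v0:v1,u0:u1]=1
    m&=(W[...,2]>zlo)&(W[...,2]<zhi)&(d>0)
    q=W[m]; r=cv2.minAreaRect(q[:,:2].astype(np.float32))
    e=q[:,:2]-q[:,:2].mean(0);vv=np.linalg.svd(e,full_matrices=False)[2][0]
    print(name,len(q),q.mean(0).round(1),"rect",np.round(r[0],1),np.round(r[1],1),round(r[2],1),"pca",np.degrees(np.arctan2(vv[1],vv[0])).round(1),"zmax",q[:,2].max().round(1),np.median(q[:,2]).round(1))
rep("brush",365,418,198,226,35)
rep("scr",368,430,236,270,5)
rep("scrhandle",368,430,236,270,14)
rep("tub",380,405,160,185,60)
rep("lav",290,316,220,245,80)
rep("orange",285,310,176,203,80)
rep("caddy",155,265,160,270,20)
rep("caddyrim",155,265,160,270,36)
rep("table",430,450,200,260,-20)
E
```

```text
brush 529 [ 501.8 -271.2   43.5] rect [ 502.6 -271.2] [114.7  42. ] 80.6 pca -99.1 zmax 51.0 43.6
scr 605 [ 381.2 -286.4   12.8] rect [ 384.6 -295.5] [186.4  97.3] 89.0 pca -99.9 zmax 25.4 10.4
scrhandle 241 [ 372.5 -319.7   19.7] rect [ 378.5 -298. ] [136.5  29.1] 79.0 pca 76.7 zmax 25.4 20.2
tub 170 [ 617.3 -277.4   69.9] rect [ 617.9 -277.3] [41.7 42. ] 84.5 pca 160.4 zmax 76.6 70.1
lav 166 [443.7 -11.8 102.1] rect [444.9 -10.7] [39.3 38.8] 43.5 pca -77.9 zmax 128.3 95.9
orange 159 [572.    6.4 102.2] rect [575.2   7.4] [39.8 38.4] 1.5 pca -63.3 zmax 128.3 96.3
caddy 1069 [506.2 288.4  33.4] rect [511.1 284.1] [254.5 198.9] 37.9 pca -142.4 zmax 45.8 33.5
caddyrim 426 [507.  284.6  39.8] rect [510.9 283.9] [253.1 198.1] 38.2 pca -143.0 zmax 45.8 39.8
table 1194 [ 4.514e+02 -4.246e+02  4.000e-01] rect [ 452.7 -424.8] [ 60.5 185.9] 86.6 pca 176.3 zmax 8.8 0.4
```

View pics/c1.png

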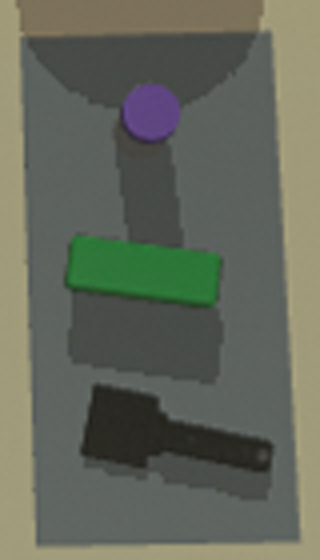

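View pics/c2.png

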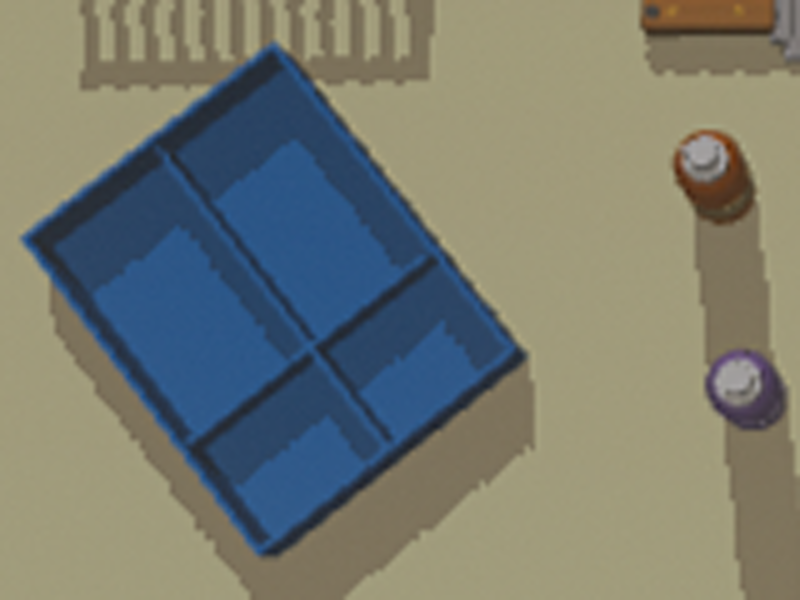

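The crops show the scraper with its blade to the left (crop 90,420) and its handle to the right (270,455), and the brush in between. The caddy's short bays are at the lower right, and its corners are at (275,45), (24,238), (265,555) and (524,353) in crop c2.

```bash
python3 - <<'E'
import numpy as np
from h import world
W=lambda u,v,z:world("top",u,v,z)[0,:2]
c1=lambda a,b,z:W(355+a/4,145+b/4,z); c2=lambda a,b,z:W(155+a/5,155+b/5,z)
print("lav btn",c2(742,382,125),"orange",c2(706,156,125),"tub",c1(151,112,70))
a=c1(89.5,420,8);b=c1(271,455,20);d=a-b
print("scr ctr",(a+b)/2,np.linalg.norm(d),np.degrees(np.arctan2(d[1],d[0])))
t=c2(275,45,40);l=c2(24,238,40);bo=c2(265,555,40);r=c2(524,353,40)
print("caddy",t,l,bo,r,(t+l+bo+r)/4)
x=(bo+r-t-l)/2; print(np.linalg.norm(x),np.degrees(np.arctan2(x[1],x[0])))
for C,th in(((511,284),-141.9),):
    th=np.radians(th);R=np.array([[np.cos(th),-np.sin(th)],[np.sin(th),np.cos(th)]])
    for q in((-41,48),(-41,-48),(82,48),(82,-48)):print(q,(R@q+C).round(1))
# divider from depth: check height along own x axis profile
p=np.load("top_p.npy");d=np.load("top_d.npy");v,u=np.mgrid[:400,:640]
P=world("top",u.ravel(),v.ravel(),d=d.ravel()).reshape(400,640,3)[160:270,155:265].reshape(-1,3)
q=(P[:,:2]-C)@R
for y in(-48,48):
  m=abs(q[:,1]-y)<35
  print([(x,np.percentile(P[m&(abs(q[:,0]-x)<4),2],80).round()) for x in range(20,70,6)])
E
```

```text
lav btn [441.80942439 -14.86834622] orange [571.42020205   4.73327393] tub [ 616.49551739 -278.81773343]
scr ctr [ 376.79271011 -297.64061943] 136.97117066361113 77.72479562244943
caddy [665.54947719 282.13976726] [547.02678877 434.43003526] [351.46972222 279.19606826] [469.83230027 124.56322858] [508.46957211 280.08227484]
250.47252647574985 -141.35884808347535
(-41, 48) [572.9 271.5]
(-41, -48) [513.6 347.1]
(82, 48) [476.1 195.6]
(82, -48) [416.9 271.2]
[(20, np.float64(5.0)), (26, np.float64(6.0)), (32, np.float64(6.0)), (38, np.float64(33.0)), (44, np.float64(29.0)), (50, np.float64(6.0)), (56, np.float64(5.0)), (62, np.float64(7.0)), (68, np.float64(5.0))]
[(20, np.float64(6.0)), (26, np.float64(6.0)), (32, np.float64(7.0)), (38, np.float64(33.0)), (44, np.float64(29.0)), (50, np.float64(6.0)), (56, np.float64(6.0)), (62, np.float64(5.0)), (68, np.float64(5.0))]
```

The rows are not in the units I measure in: turns go in shares of pi rad. I convert before sending: 1.317 rad / 3.1416 = 0.4192.

Call:
move_arm:
  motion:
    - [0, 0, 0.0525, -0.02, -0.025, 0, 0.0854]
    - [0, 0, 0.105, -0.06, -0.073, 0, 0.0854]
    - [0, 0, 0.1576, -0.1, -0.122, 0, 0.0854]
    - [0, 0, 0.2101, -0.14, -0.171, 0, 0.0854]
    - [0, 0, 0.2626, -0.18, -0.22, 0, 0.0854]
    - [0, 0, 0.3151, -0.22, -0.268, 0, 0.0854]
    - [0, 0, 0.3676, -0.255, -0.31, 0, 0.0854]
    - [0, 0, 0.4192, -0.288, -0.352, 0.02, 0.0854]

```text
clock: 1.1
eef_pos: [348.7, 190.6, 230.9]
tcp_rot: [3.139, -0.002, 1.565]
contact_force: [0.8, -0.2, -0.7]
opening: 0.997
grasp_force: 0.0
```

Call:
move_arm:
  motion:
    - [0, 0, 0, -0.045, 0.021, 0, 0.0854]
    - [0, 0, 0, -0.095, 0.045, 0, 0.0854]
    - [0, 0, 0, -0.145, 0.068, 0, 0.0854]
    - [0, 0, 0, -0.185, 0.088, 0, 0.0854]
    - [0, 0, 0, -0.2045, 0.0964, 0, 0.0854]
    - [0, 0, 0, -0.2045, 0.0964, 0, 0.0854]

```text
clock: 1.85
eef_pos: [443.9, -13.7, 229.7]
tcp_rot: [-3.141, 0.0, 1.568]
contact_force: [-0.6, -0.4, 0.2]
opening: 1.002
grasp_force: 0.0
```

Call:
move_arm:
  motion:
    - [0, 0, 0, 0, 0, 0.04, 0.0854]
    - [0, 0, 0, 0, 0, 0.085, 0.0854]
    - [0, 0, 0, 0, 0, 0.125, 0.0854]
    - [0, 0, 0, 0, 0, 0.146, 0.0854]
    - [0, 0, 0, 0, 0, 0.146, 0.0854]

```text
clock: 2.48
eef_pos: [442.0, -11.7, 82.8]
tcp_rot: [-3.138, -0.0, 1.572]
contact_force: [0.2, 0.4, -0.4]
opening: 1.005
grasp_force: 0.0
```

Call:
move_arm:
  motion:
    - [0, 0, 0, 0, 0, 0, 0.055]
    - [0, 0, 0, 0, 0, 0, 0.045]
    - [0, 0, 0, 0, 0, 0, 0.036]
    - [0, 0, 0, 0, 0, 0, 0.03]
    - [0, 0, 0, 0, 0, 0, 0.03]
    - [0, 0, 0, 0, 0, 0, 0.03]
  grip_force: 40

```text
clock: 3.22
eef_pos: [444.5, -12.5, 85.2]
tcp_rot: [3.14, -0.0, 1.571]
contact_force: [-1.2, 1.5, 8.2]
opening: 0.474
grasp_force: 39.7
```

Call:
move_arm:
  motion:
    - [0, 0, 0, 0, 0, -0.02, 0.03]
    - [0, 0, 0, 0, 0, -0.05, 0.03]
    - [0, 0, 0, 0.015, -0.001, -0.075, 0.03]
    - [0, 0, 0, 0.04, -0.004, -0.08, 0.03]
    - [0, 0, 0, 0.075, -0.007, -0.08, 0.03]
    - [0, 0, 0, 0.11, -0.011, -0.08, 0.03]
    - [0, 0, 0, 0.145, -0.014, -0.08, 0.03]
    - [0, 0, 0, 0.18, -0.0175, -0.08, 0.03]
  grip_force: 40

```text
clock: 4.22
eef_pos: [426.1, 168.6, 164.6]
tcp_rot: [3.141, -0.0, 1.571]
contact_force: [0.2, -0.8, -1.3]
opening: 0.473
grasp_force: 41.4
```

Call:
move_arm:
  motion:
    - [0, 0, 0, 0.035, -0.003, 0, 0.03]
    - [0, 0, 0, 0.065, -0.006, 0, 0.03]
    - [0, 0, 0, 0.09, -0.009, 0, 0.03]
    - [0, 0, 0, 0.1027, -0.01, 0, 0.03]
    - [0, 0, 0, 0.1027, -0.01, 0, 0.03]
    - [0, 0, 0, 0.1027, -0.01, 0, 0.03]

```text
clock: 4.97
eef_pos: [416.1, 269.4, 164.0]
tcp_rot: [-3.141, 0.0, 1.571]
contact_force: [0.4, -0.3, -1.7]
opening: 0.475
grasp_force: 41.4
```

```bash
python3 - <<'E'
from rig import grab_frame
import cv2
p,d=grab_frame("side"); cv2.imwrite("pics/s1.png",cv2.resize(p[80:240,180:400,::-1],None,fx=3.5,fy=3.5,interpolation=cv2.INTER_CUBIC))
E
```

```text
(no output)
```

View pics/s1.png

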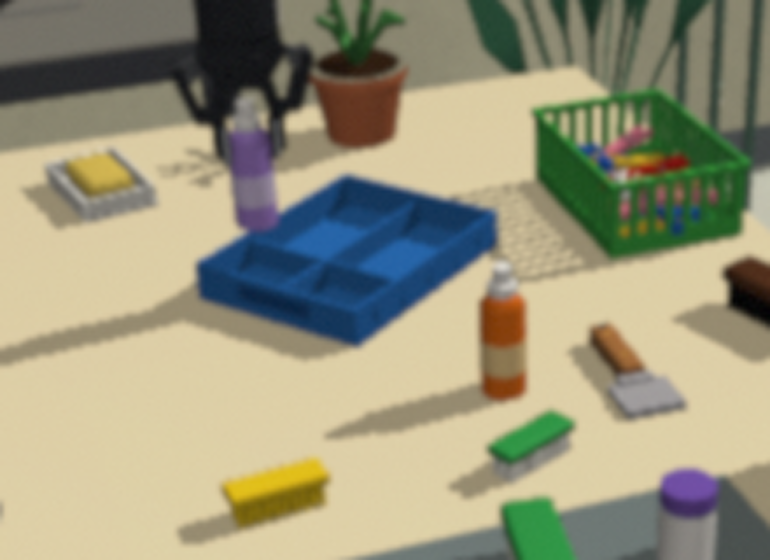

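The bottle is held upright above the near short bay, with its base at about (255,222) in the crop.

Call:
move_arm:
  motion:
    - [0, 0, 0, 0, 0, 0.025, 0.03]
    - [0, 0, 0, 0, 0, 0.05, 0.03]
    - [0, 0, 0, 0, 0, 0.066, 0.03]
    - [0, 0, 0, 0, 0, 0.072, 0.03]
    - [0, 0, 0, 0, 0, 0.074, 0.03]
    - [0, 0, 0, 0, 0, 0.075, 0.03]

```text
clock: 5.78
eef_pos: [416.6, 270.3, 89.4]
tcp_rot: [3.141, -0.0, 1.571]
contact_force: [-0.1, -0.2, -0.7]
opening: 0.478
grasp_force: 41.4
```

Call:
move_arm:
  motion:
    - [0, 0, 0, 0, 0, 0.001, 0.03]
    - [0, 0, 0, 0, 0, 0.002, 0.03]
    - [0, 0, 0, 0, 0, 0.002, 0.03]

```text
clock: 6.15
eef_pos: [416.7, 270.6, 89.1]
tcp_rot: [3.14, -0.001, 1.571]
contact_force: [-6.5, -3.0, 22.3]
opening: 0.475
grasp_force: 44.0
```

Call:
move_arm:
  motion:
    - [0, 0, 0, 0, 0, -0.002, 0.035]
    - [0, 0, 0, 0, 0, -0.002, 0.045]
    - [0, 0, 0, 0, 0, -0.002, 0.055]
    - [0, 0, 0, 0, 0, -0.002, 0.065]
    - [0, 0, 0, 0, 0, -0.002, 0.07]
    - [0, 0, 0, 0, 0, -0.04, 0.07]
    - [0, 0, 0, 0, 0, -0.09, 0.07]
    - [0, 0, 0, 0, 0, -0.133, 0.0854]

```text
clock: 7.15
eef_pos: [416.2, 270.1, 221.6]
tcp_rot: [3.141, -0.0, 1.571]
contact_force: [-0.1, -0.3, -0.2]
opening: 0.991
grasp_force: 0.0
```

```bash
python3 - <<'E'
import numpy as np
from h import world
d=np.load("top_d.npy")
for v in range(124,140,2): print(v,world("top",388,v,d=d[v,388])[0].round())
E
```

```text
124 [ 790. -278.   13.]
126 [ 783. -278.   15.]
128 [ 775. -277.   18.]
130 [ 762. -274.   38.]
132 [ 741. -268.   81.]
134 [ 761. -279.    2.]
136 [ 755. -278.    1.]
138 [ 748. -278.    0.]
```

Call:
move_arm:
  motion:
    - [0, 0, 0, -0.03, 0.011, 0, 0.07]
    - [0, 0, 0, -0.085, 0.031, 0, 0.07]
    - [0, 0, 0, -0.14, 0.0515, 0, 0.07]
    - [0, 0, 0, -0.195, 0.072, 0, 0.07]
    - [0, 0, 0, -0.25, 0.092, 0, 0.07]
    - [0, 0, 0, -0.305, 0.112, 0, 0.07]
    - [0, 0, 0, -0.36, 0.132, 0, 0.07]
    - [0, 0, 0, -0.4, 0.147, 0, 0.07]

```text
clock: 8.15
eef_pos: [563.7, -132.3, 219.8]
tcp_rot: [3.141, 0.0, 1.57]
contact_force: [-0.0, 0.6, -0.5]
opening: 0.817
grasp_force: 0.0
```

Call:
move_arm:
  motion:
    - [0, 0, 0, -0.05, 0.018, 0, 0.07]
    - [0, 0, 0, -0.1, 0.037, 0, 0.07]
    - [0, 0, 0, -0.1479, 0.0543, 0, 0.07]
    - [0, 0, 0, -0.1479, 0.0543, 0, 0.07]
    - [0, 0, 0, -0.1479, 0.0543, 0, 0.07]

```text
clock: 8.78
eef_pos: [616.9, -277.3, 219.3]
tcp_rot: [-3.14, -0.001, 1.57]
contact_force: [-0.3, -0.0, 0.0]
opening: 0.82
grasp_force: 0.0
```

Call:
move_arm:
  motion:
    - [0, 0, 0, 0, 0, 0.05, 0.07]
    - [0, 0, 0, 0, 0, 0.1, 0.07]
    - [0, 0, 0, 0, 0, 0.145, 0.07]
    - [0, 0, 0, 0, 0, 0.162, 0.07]
    - [0, 0, 0, 0, 0, 0.162, 0.06]
    - [0, 0, 0, 0, 0, 0.162, 0.048]
    - [0, 0, 0, 0, 0, 0.162, 0.03]
    - [0, 0, 0, 0, 0, 0.162, 0.03]

```text
clock: 9.78
eef_pos: [618.7, -278.3, 60.3]
tcp_rot: [3.139, 0.001, 1.571]
contact_force: [-1.3, 1.8, 7.2]
opening: 0.498
grasp_force: 40.3
```

Call:
move_arm:
  motion:
    - [0, 0, 0, 0, 0, 0, 0.03]
    - [0, 0, 0, 0, 0, -0.01, 0.03]
    - [0, 0, 0, 0, 0, -0.04, 0.03]
    - [0, 0, 0, 0, 0, -0.09, 0.03]
    - [0, 0, 0, 0, 0, -0.14, 0.03]
    - [0, 0, 0, 0, 0, -0.15, 0.03]

```text
clock: 10.52
eef_pos: [619.4, -278.7, 213.2]
tcp_rot: [3.135, 0.003, 1.571]
contact_force: [0.5, -0.2, -2.3]
opening: 0.504
grasp_force: 41.0
```

Call:
move_arm:
  motion:
    - [0, 0, 0, 0.02, -0.006, 0, 0.03]
    - [0, 0, 0, 0.06, -0.018, 0, 0.03]
    - [0, 0, 0, 0.11, -0.033, 0, 0.03]
    - [0, 0, 0, 0.16, -0.048, 0, 0.03]
    - [0, 0, 0, 0.21, -0.063, 0, 0.03]
    - [0, 0, 0, 0.26, -0.078, 0, 0.03]
    - [0, 0, 0, 0.31, -0.093, 0, 0.03]
    - [0, 0, 0, 0.36, -0.108, 0, 0.03]

```text
clock: 11.52
eef_pos: [506.8, 84.1, 206.3]
tcp_rot: [-3.138, 0.0, 1.571]
contact_force: [1.0, 0.3, -1.5]
opening: 0.5
grasp_force: 41.0
```

Call:
move_arm:
  motion:
    - [0, 0, 0, 0.05, -0.015, 0, 0.03]
    - [0, 0, 0, 0.09, -0.027, 0, 0.03]
    - [0, 0, 0, 0.1123, -0.034, 0, 0.03]
    - [0, 0, 0, 0.1123, -0.034, 0.02, 0.03]
    - [0, 0, 0, 0.1123, -0.034, 0.06, 0.03]
    - [0, 0, 0, 0.1123, -0.034, 0.1, 0.03]
    - [0, 0, 0, 0.1123, -0.034, 0.12, 0.03]
    - [0, 0, 0, 0.1123, -0.034, 0.12, 0.03]

```text
clock: 12.52
eef_pos: [472.3, 193.9, 85.5]
tcp_rot: [-3.136, 0.002, 1.571]
contact_force: [1.0, -0.1, -0.9]
opening: 0.501
grasp_force: 41.0
```

```bash
python3 - <<'E'
from rig import grab_frame
import cv2
p,d=grab_frame("side"); cv2.imwrite("pics/s2.png",cv2.resize(p[80:220,200:360,::-1],None,fx=4,fy=4,interpolation=cv2.INTER_CUBIC))
E
```

```text
(no output)
```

View pics/s2.png

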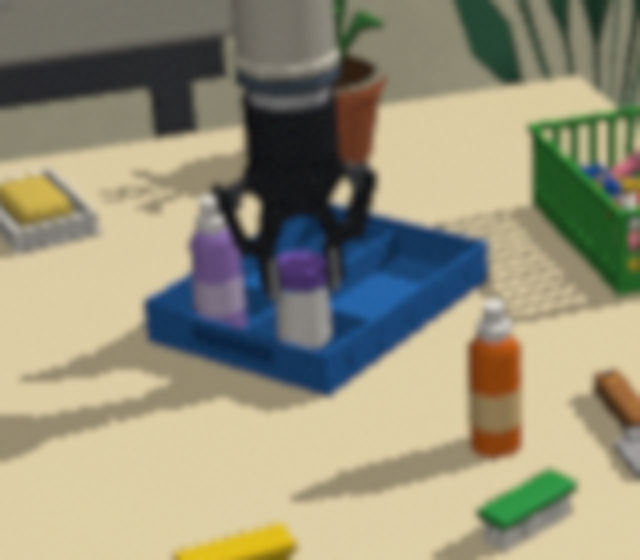

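The tub hangs upright over the bay beside the standing bottle, at crop (303,310). I'll lower it until it touches.

Call:
move_arm:
  motion:
    - [0, 0, 0, 0, 0, 0.012, 0.03]
    - [0, 0, 0, 0, 0, 0.02, 0.03]
    - [0, 0, 0, 0, 0, 0.023, 0.03]
    - [0, 0, 0, 0, 0, 0.024, 0.03]
    - [0, 0, 0, 0, 0, 0.025, 0.03]

```text
clock: 13.2
eef_pos: [475.3, 194.6, 64.1]
tcp_rot: [-3.141, -0.0, 1.57]
contact_force: [-9.8, -1.4, 26.4]
opening: 0.502
grasp_force: 43.6
```

Call:
move_arm:
  motion:
    - [0, 0, 0, 0, 0, -0.001, 0.036]
    - [0, 0, 0, 0, 0, -0.001, 0.046]
    - [0, 0, 0, 0, 0, -0.001, 0.054]
    - [0, 0, 0, 0, 0, -0.001, 0.06]
    - [0, 0, 0, 0, 0, -0.003, 0.06]
    - [0, 0, 0, 0, 0, -0.05, 0.06]
    - [0, 0, 0, 0, 0, -0.11, 0.06]
    - [0, 0, 0, 0, 0, -0.157, 0.06]

```text
clock: 14.2
eef_pos: [475.8, 194.6, 222.4]
tcp_rot: [3.14, -0.001, 1.571]
contact_force: [-0.0, 1.1, -0.4]
opening: 0.698
grasp_force: 0.0
```

In the tool's units: 0.209 rad / 3.1416 = 0.0665.

Call:
move_arm:
  motion:
    - [0, 0, 0, -0.03, -0.006, 0, 0.06]
    - [0, 0, 0.0159, -0.085, -0.017, 0, 0.06]
    - [0, 0, 0.0318, -0.14, -0.028, 0, 0.06]
    - [0, 0, 0.0477, -0.195, -0.039, 0, 0.06]
    - [0, 0, 0.0665, -0.25, -0.05, 0, 0.06]
    - [0, 0, 0.0665, -0.305, -0.061, 0, 0.06]
    - [0, 0, 0.0665, -0.36, -0.072, 0, 0.06]
    - [0, 0, 0.0665, -0.41, -0.0814, 0, 0.06]

```text
clock: 15.2
eef_pos: [393.4, -217.3, 220.3]
tcp_rot: [3.141, 0.0, 1.361]
contact_force: [0.3, 0.3, 0.1]
opening: 0.704
grasp_force: 0.0
```

Call:
move_arm:
  motion:
    - [0, 0, 0, -0.045, 0.0005, 0, 0.06]
    - [0, 0, 0, -0.0856, 0.001, 0, 0.06]
    - [0, 0, 0, -0.0856, 0.001, 0.04, 0.05]
    - [0, 0, 0, -0.0856, 0.001, 0.1, 0.05]
    - [0, 0, 0, -0.0856, 0.001, 0.15, 0.05]
    - [0, 0, 0, -0.0856, 0.001, 0.17, 0.05]
    - [0, 0, 0, -0.0856, 0.001, 0.17, 0.05]

```text
clock: 16.08
eef_pos: [376.4, -298.7, 48.7]
tcp_rot: [-3.139, -0.002, 1.362]
contact_force: [-1.1, -0.6, 0.9]
opening: 0.592
grasp_force: 0.0
```

```bash
python3 - <<'E'
from rig import grab_frame
import cv2
p,d=grab_frame("side"); cv2.imwrite("pics/s3.png",cv2.resize(p[180:320,220:380,::-1],None,fx=4,fy=4,interpolation=cv2.INTER_CUBIC))
E
```

```text
(no output)
```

View pics/s3.png

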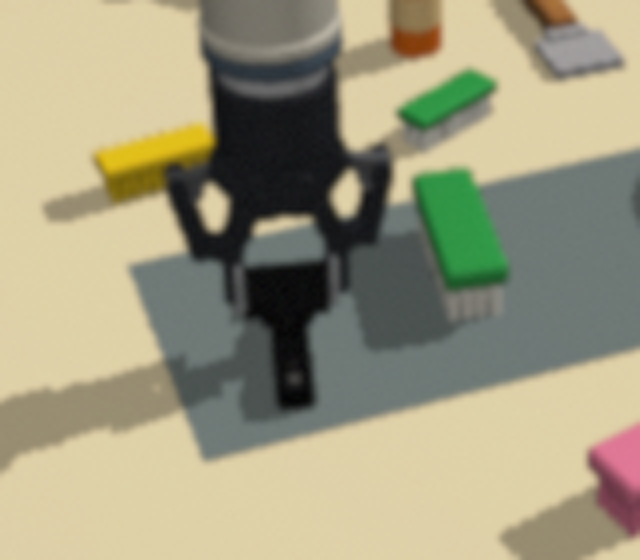

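The fingers straddle the scraper on its axis, at crop (285,290), and are clear of the brush.

Call:
move_arm:
  motion:
    - [0, 0, 0, 0, 0, 0.015, 0.05]
    - [0, 0, 0, 0, 0, 0.024, 0.05]
    - [0, 0, 0, 0, 0, 0.028, 0.05]
    - [0, 0, 0, 0, 0, 0.028, 0.042]
    - [0, 0, 0, 0, 0, 0.028, 0.034]
    - [0, 0, 0, 0, 0, 0.028, 0.024]
    - [0, 0, 0, 0, 0, 0.028, 0.016]
    - [0, 0, 0, 0, 0, 0.028, 0.016]
  grip_force: 40

```text
clock: 17.12
eef_pos: [377.5, -299.5, 22.4]
tcp_rot: [3.141, 0.0, 1.362]
contact_force: [-0.2, 0.4, 5.6]
opening: 0.272
grasp_force: 39.9
```

Call:
move_arm:
  motion:
    - [0, 0, 0, 0, 0, -0.015, 0.016]
    - [0, 0, 0, 0, 0, -0.06, 0.016]
    - [0, 0, 0, 0.02, 0, -0.11, 0.016]
    - [0, 0, 0, 0.06, 0, -0.15, 0.016]
    - [0, 0, 0, 0.11, -0.001, -0.18, 0.016]
    - [0, 0, 0, 0.165, -0.001, -0.198, 0.016]
    - [0, 0, 0, 0.22, -0.001, -0.198, 0.016]
    - [0, 0, 0, 0.275, -0.001, -0.198, 0.016]

```text
clock: 18.12
eef_pos: [433.6, -28.5, 221.4]
tcp_rot: [3.139, -0.0, 1.362]
contact_force: [1.1, -0.6, -1.3]
opening: 0.272
grasp_force: 39.5
```

In the tool's units: 0.691 rad / 3.1416 = 0.22.

Call:
move_arm:
  motion:
    - [0, 0, 0.0286, 0.055, 0, 0, 0.016]
    - [0, 0, 0.0573, 0.11, 0, 0, 0.016]
    - [0, 0, 0.0859, 0.165, -0.001, 0, 0.016]
    - [0, 0, 0.1146, 0.22, -0.001, 0, 0.016]
    - [0, 0, 0.1432, 0.275, -0.002, 0, 0.016]
    - [0, 0, 0.1719, 0.325, -0.002, 0, 0.016]
    - [0, 0, 0.2005, 0.36, -0.0024, 0, 0.016]
    - [0, 0, 0.22, 0.3819, -0.0024, 0, 0.016]

```text
clock: 19.12
eef_pos: [510.1, 345.6, 220.7]
tcp_rot: [-3.142, -0.0, 0.67]
contact_force: [0.7, -0.2, -1.2]
opening: 0.268
grasp_force: 39.4
```

Call:
move_arm:
  motion:
    - [0, 0, 0, 0, 0, 0, 0.016]
    - [0, 0, 0, 0, 0, 0.03, 0.016]
    - [0, 0, 0, 0, 0, 0.08, 0.016]
    - [0, 0, 0, 0, 0, 0.11, 0.016]
    - [0, 0, 0, 0, 0, 0.125, 0.016]
    - [0, 0, 0, 0, 0, 0.125, 0.016]

```text
clock: 19.88
eef_pos: [510.0, 343.2, 94.9]
tcp_rot: [-3.142, 0.001, 0.671]
contact_force: [0.5, 0.5, 0.0]
opening: 0.268
grasp_force: 39.5
```

```bash
python3 - <<'E'
from rig import grab_frame
import cv2
p,d=grab_frame("top"); cv2.imwrite("pics/t2.png",cv2.resize(p[150:290,140:320,::-1],None,fx=4,fy=4,interpolation=cv2.INTER_CUBIC))
p,d=grab_frame("side"); cv2.imwrite("pics/s4.png",cv2.resize(p[80:220,200:360,::-1],None,fx=4,fy=4,interpolation=cv2.INTER_CUBIC))
E
```

```text
(no output)
```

View pics/t2.png

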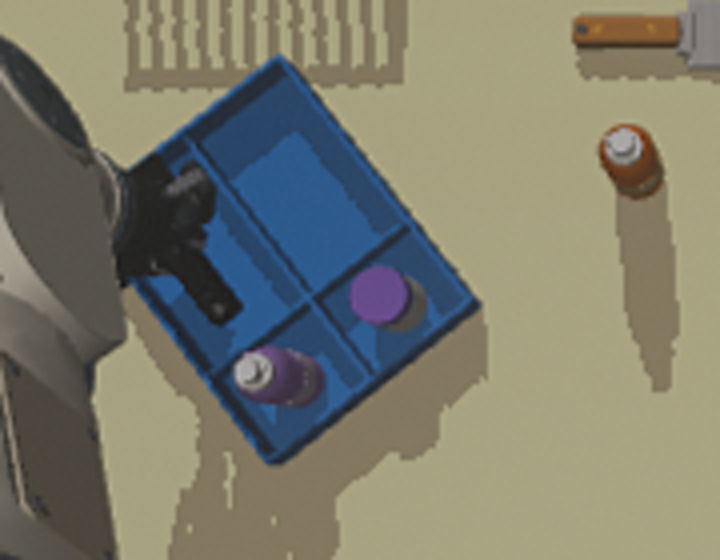

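View pics/s4.png

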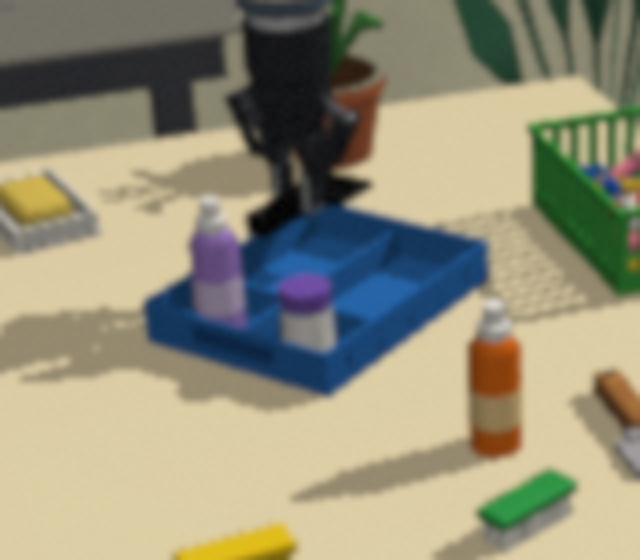

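The scraper is in line with the left long bay, with its handle end at crop (225,315). The bottle and tub stand upright and the caddy has not moved.

Call:
move_arm:
  motion:
    - [0, 0, 0, 0, 0, 0.02, 0.016]
    - [0, 0, 0, 0, 0, 0.045, 0.016]
    - [0, 0, 0, 0, 0, 0.06, 0.016]
    - [0, 0, 0, 0, 0, 0.065, 0.016]
    - [0, 0, 0, 0, 0, 0.067, 0.016]
    - [0, 0, 0, 0, 0, 0.068, 0.016]
    - [0, 0, 0, 0, 0, 0.069, 0.016]

```text
clock: 20.85
eef_pos: [510.7, 344.2, 26.5]
tcp_rot: [3.142, -0.001, 0.671]
contact_force: [-0.1, 0.1, -0.3]
opening: 0.267
grasp_force: 39.5
```

Call:
move_arm:
  motion:
    - [0, 0, 0, 0, 0, 0.001, 0.016]
    - [0, 0, 0, 0, 0, 0.0015, 0.016]
    - [0, 0, 0, 0, 0, 0.0015, 0.016]

```text
clock: 21.22
eef_pos: [510.7, 344.2, 26.4]
tcp_rot: [3.142, -0.001, 0.671]
contact_force: [-5.1, -2.6, 16.9]
opening: 0.268
grasp_force: 41.7
```

Call:
move_arm:
  motion:
    - [0, 0, 0, 0, 0, -0.001, 0.022]
    - [0, 0, 0, 0, 0, -0.001, 0.03]
    - [0, 0, 0, 0, 0, -0.001, 0.038]
    - [0, 0, 0, 0, 0, -0.001, 0.044]
    - [0, 0, 0, 0, 0, -0.02, 0.044]
    - [0, 0, 0, 0, 0, -0.07, 0.044]
    - [0, 0, 0, 0, 0, -0.13, 0.05]
    - [0, 0, 0, 0, 0, -0.1855, 0.06]

```text
clock: 22.22
eef_pos: [510.3, 343.9, 213.4]
tcp_rot: [3.141, -0.001, 0.671]
contact_force: [0.8, 1.0, 0.8]
opening: 0.699
grasp_force: 0.0
```

Call:
move_arm:
  motion:
    - [0, 0, 0, -0.019, 0.023, 0, 0.06]
    - [0, 0, 0, -0.053, 0.065, 0, 0.06]
    - [0, 0, 0, -0.088, 0.108, 0, 0.06]
    - [0, 0, 0, -0.123, 0.151, 0, 0.06]
    - [0, 0, 0, -0.158, 0.194, 0, 0.06]
    - [0, 0, 0, -0.193, 0.237, 0, 0.06]
    - [0, 0, 0, -0.228, 0.28, 0, 0.06]
    - [0, 0, 0, -0.2529, 0.31, 0, 0.06]

```text
clock: 23.22
eef_pos: [504.8, -58.3, 211.4]
tcp_rot: [3.14, -0.001, 0.67]
contact_force: [0.2, -0.0, -0.1]
opening: 0.705
grasp_force: 0.0
```

In the tool's units: -0.7377 rad / 3.1416 = -0.2348.

Call:
move_arm:
  motion:
    - [0, 0, -0.0382, -0.034, 0.042, 0, 0.06]
    - [0, 0, -0.0796, -0.068, 0.084, 0, 0.06]
    - [0, 0, -0.1273, -0.1, 0.122, 0, 0.06]
    - [0, 0, -0.1751, -0.125, 0.153, 0, 0.06]
    - [0, 0, -0.2165, -0.136, 0.167, 0, 0.06]
    - [0, 0, -0.2348, -0.136, 0.167, 0, 0.06]
    - [0, 0, -0.2348, -0.136, 0.167, 0, 0.06]

```text
clock: 24.1
eef_pos: [502.1, -271.8, 211.0]
tcp_rot: [3.141, 0.0, 1.407]
contact_force: [0.3, -0.1, -0.5]
opening: 0.708
grasp_force: 0.0
```

Call:
move_arm:
  motion:
    - [0, 0, 0, 0, 0, 0.04, 0.06]
    - [0, 0, 0, 0, 0, 0.09, 0.06]
    - [0, 0, 0, 0, 0, 0.12, 0.06]
    - [0, 0, 0, 0, 0, 0.13, 0.06]
    - [0, 0, 0, 0, 0, 0.13, 0.06]

```text
clock: 24.72
eef_pos: [502.4, -271.4, 80.4]
tcp_rot: [-3.142, -0.0, 1.408]
contact_force: [0.5, -0.1, 0.4]
opening: 0.704
grasp_force: 0.0
```

```bash
python3 - <<'E'
from rig import grab_frame
import cv2
p,d=grab_frame("side"); a=cv2.resize(p[150:290,250:420,::-1],None,fx=3,fy=3,interpolation=cv2.INTER_CUBIC)
cv2.imwrite("pics/s5.png",a)
E
```

```text
(no output)
```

View pics/s5.png

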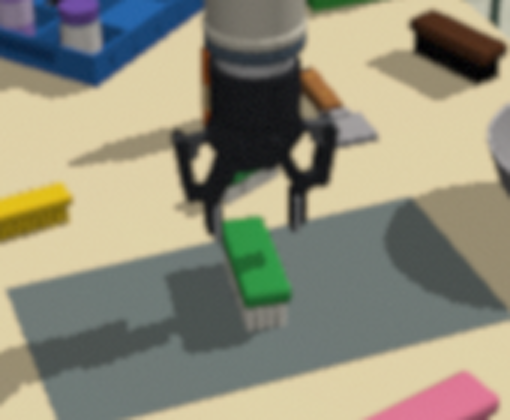

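The fingers straddle the brush, whose back is centred at crop (255,260).

Call:
move_arm:
  motion:
    - [0, 0, 0, 0, 0, 0.02, 0.06]
    - [0, 0, 0, 0, 0, 0.036, 0.06]
    - [0, 0, 0, 0, 0, 0.042, 0.06]
    - [0, 0, 0, 0, 0, 0.042, 0.052]
    - [0, 0, 0, 0, 0, 0.042, 0.045]
    - [0, 0, 0, 0, 0, 0.042, 0.036]
    - [0, 0, 0, 0, 0, 0.042, 0.034]
    - [0, 0, 0, 0, 0, 0.042, 0.034]

```text
clock: 25.78
eef_pos: [502.6, -271.7, 38.7]
tcp_rot: [3.141, 0.0, 1.408]
contact_force: [-0.5, 0.8, 5.6]
opening: 0.481
grasp_force: 41.5
```

Call:
move_arm:
  motion:
    - [0, 0, 0, 0, 0, -0.015, 0.034]
    - [0, 0, 0, 0, 0, -0.06, 0.034]
    - [0, 0, 0, 0.02, -0.001, -0.11, 0.034]
    - [0, 0, 0, 0.06, -0.002, -0.15, 0.034]
    - [0, 0, 0, 0.11, -0.004, -0.175, 0.034]
    - [0, 0, 0, 0.16, -0.006, -0.182, 0.034]
    - [0, 0, 0, 0.21, -0.0075, -0.182, 0.034]

```text
clock: 26.65
eef_pos: [529.0, -61.6, 221.9]
tcp_rot: [3.139, -0.0, 1.408]
contact_force: [0.9, -0.4, -1.4]
opening: 0.482
grasp_force: 41.0
```

In the tool's units: 0.7377 rad / 3.1416 = 0.2348.

Call:
move_arm:
  motion:
    - [0, 0, 0.0286, 0.05, -0.002, 0, 0.034]
    - [0, 0, 0.0573, 0.1, -0.0035, 0, 0.034]
    - [0, 0, 0.0859, 0.15, -0.005, 0, 0.034]
    - [0, 0, 0.1146, 0.2, -0.0065, 0, 0.034]
    - [0, 0, 0.1464, 0.25, -0.008, 0, 0.034]
    - [0, 0, 0.1783, 0.295, -0.01, 0, 0.034]
    - [0, 0, 0.2101, 0.325, -0.011, 0, 0.034]
    - [0, 0, 0.2348, 0.336, -0.0111, 0, 0.034]

```text
clock: 27.65
eef_pos: [571.7, 272.2, 220.6]
tcp_rot: [-3.141, -0.0, 0.67]
contact_force: [0.4, -0.4, -1.1]
opening: 0.485
grasp_force: 41.1
```

Call:
move_arm:
  motion:
    - [0, 0, 0, 0, 0, 0, 0.034]
    - [0, 0, 0, 0, 0, 0.03, 0.034]
    - [0, 0, 0, 0, 0, 0.08, 0.034]
    - [0, 0, 0, 0, 0, 0.11, 0.034]
    - [0, 0, 0, 0, 0, 0.125, 0.034]
    - [0, 0, 0, 0, 0, 0.125, 0.034]

```text
clock: 28.4
eef_pos: [571.8, 269.7, 94.7]
tcp_rot: [-3.141, 0.001, 0.671]
contact_force: [-0.2, 0.9, -1.5]
opening: 0.481
grasp_force: 41.0
```

```bash
python3 - <<'E'
from rig import grab_frame
import cv2
p,d=grab_frame("top"); cv2.imwrite("pics/t3.png",cv2.resize(p[150:290,140:320,::-1],None,fx=4,fy=4,interpolation=cv2.INTER_CUBIC))
E
```

```text
(no output)
```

View pics/t3.png

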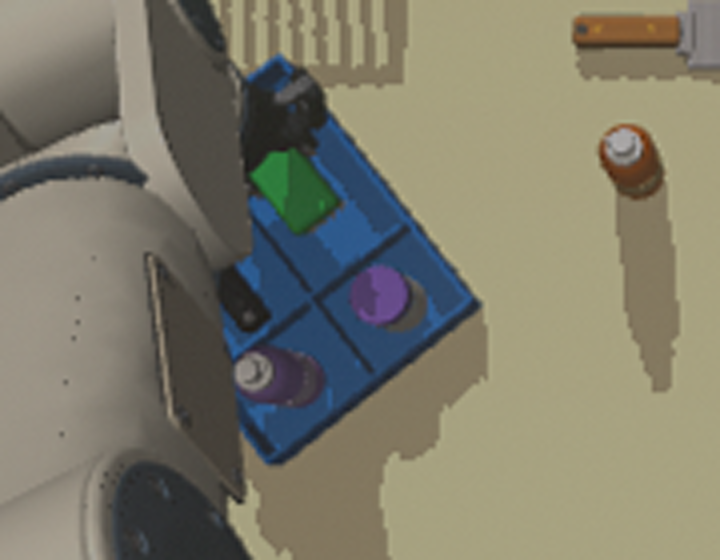

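The brush lies along the far long bay, with its visible end at crop (305,205). I'll lower it to contact.

Call:
move_arm:
  motion:
    - [0, 0, 0, 0, 0, 0.02, 0.034]
    - [0, 0, 0, 0, 0, 0.04, 0.034]
    - [0, 0, 0, 0, 0, 0.048, 0.034]
    - [0, 0, 0, 0, 0, 0.05, 0.034]
    - [0, 0, 0, 0, 0, 0.052, 0.034]
    - [0, 0, 0, 0, 0, 0.053, 0.034]

```text
clock: 29.2
eef_pos: [572.3, 270.5, 42.7]
tcp_rot: [3.141, -0.001, 0.671]
contact_force: [-3.6, -1.7, 11.0]
opening: 0.484
grasp_force: 42.2
```

Call:
move_arm:
  motion:
    - [0, 0, 0, 0, 0, 0.0005, 0.034]
    - [0, 0, 0, 0, 0, 0.001, 0.034]
    - [0, 0, 0, 0, 0, 0.001, 0.034]

```text
clock: 29.58
eef_pos: [572.3, 270.5, 42.7]
tcp_rot: [3.141, -0.001, 0.671]
contact_force: [-4.5, -2.7, 10.9]
opening: 0.482
grasp_force: 42.6
```

Call:
move_arm:
  motion:
    - [0, 0, 0, 0, 0, -0.0005, 0.04]
    - [0, 0, 0, 0, 0, -0.0005, 0.045]
    - [0, 0, 0, 0, 0, -0.0005, 0.05]
    - [0, 0, 0, 0, 0, -0.0005, 0.05]
    - [0, 0, 0, 0, 0, -0.02, 0.05]
    - [0, 0, 0, 0, 0, -0.07, 0.05]
    - [0, 0, 0, 0, 0, -0.13, 0.05]
    - [0, 0, 0, 0, 0, -0.19, 0.06]

```text
clock: 30.58
eef_pos: [571.9, 270.3, 234.2]
tcp_rot: [3.141, -0.001, 0.671]
contact_force: [0.6, 1.8, -1.0]
opening: 0.706
grasp_force: 0.0
```

Call:
move_arm:
  motion:
    - [0, 0, 0, -0.03, 0.04, 0, 0.06]
    - [0, 0, 0, -0.065, 0.08, 0, 0.06]
    - [0, 0, 0, -0.1, 0.12, 0, 0.06]
    - [0, 0, 0, -0.135, 0.16, 0, 0.06]
    - [0, 0, 0, -0.17, 0.2, 0, 0.06]
    - [0, 0, 0, -0.2, 0.24, 0, 0.06]
    - [0, 0, 0, -0.23, 0.28, 0, 0.06]
    - [0, 0, 0, -0.23, 0.28, 0, 0.06]

```text
clock: 31.58
eef_pos: [566.0, -95.0, 232.3]
tcp_rot: [3.14, -0.001, 0.667]
contact_force: [0.1, 1.5, 0.5]
opening: 0.702
grasp_force: 0.0
```

```bash
python3 - <<'E'
from rig import grab_frame
from h import world
import cv2, numpy as np
p,d=grab_frame("top"); a=cv2.resize(p[150:290,140:320,::-1],None,fx=3,fy=3,interpolation=cv2.INTER_CUBIC)
q,_=grab_frame("side"); b=cv2.resize(q[100:220,200:340,::-1],None,fx=1.8,fy=3.5)
cv2.imwrite("pics/t4.png",np.hstack([a,b]))
v,u=np.mgrid[160:270,155:265]
P=world("top",u.ravel(),v.ravel(),d=d[160:270,155:265].ravel())
th=np.radians(-141.6);R=np.array([[np.cos(th),-np.sin(th)],[np.sin(th),np.cos(th)]])
w=(P[:,:2]-(510.5,283.5))@R
for n,x,y,dx,dy in(("scraper handle",0,-48,20,8),("scr blade",-85,-48,15,20),("brush",-41,48,40,12),("tub",82,48,14,14)):
    m=(abs(w[:,0]-x)<dx)&(abs(w[:,1]-y)<dy); print(n,m.sum(),np.median(P[m,2]).round(1))
E
```

```text
scraper handle 65 23.7
scr blade 117 11.7
brush 196 47.9
tub 89 73.6
```

View pics/t4.png

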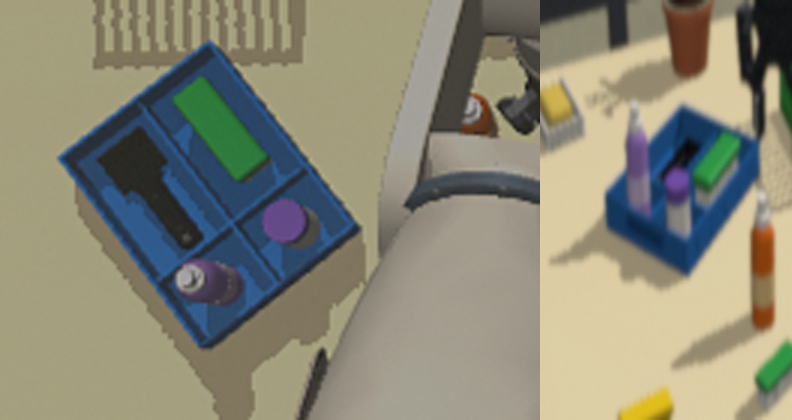

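The final picture shows all four things down in their own bays. The measured heights (24, 12, 48 and 74 mm) are what the caddy floor would give, and the orange bottle is untouched.

```bash
python3 -c "
from rig import order
print(order.sign_off())"
```

```text
the job is handed in; nothing more can be done
None
```

The kit is packed and the job handed in at about 32 s: the bottle and tub stand upright in the short bays, the scraper and brush lie in the long bays, and the look-alikes were not touched.

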